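# Load the sprung tile cassette and hold it down level

## Robot

A 6-joint arm with a two-finger parallel gripper is mounted at the origin on the work surface. World frame = base frame: x ahead of the robot, y to its left, z up, the work surface at z = 0. Lengths are in m, angles in rad, forces in N, time in s.
With the tool pointing down it reaches from about 0.375 to 0.825 m from the base axis. Payload 5.5 kg.
Tool frame: the origin (TCP) lies at the very end of the fingers, on their centre line; the grasp point (between the pads) lies bot.grasp_offset behind it (bot.grasp_offset is the distance from the TCP to the grasp point, in m); z points along the fingers, y is the line along which they close (so a half turn about z gives the same grasp; the last joint's range is limited). The gripper opens to 85 mm and grips with 20 to 120 N. Pads are 22 mm wide; open, the fingers measure 114 mm over their backs; the gripper's body (76 mm by 85 mm) begins 54 mm behind the grasp point. The pads swing forward as they close: fully open they stand 13 mm farther back than shut.
Start: joints at [1.238, 0.314, -0.047, 1.21, 0, 1.571], TCP at [0.196, 0.567, 0.198] pointing down, gripper open.
Joint ranges: [-2.67, 2.67], [-0.69, 1.73], [-1.03, 1.25], [-2.08, 2.16], [-1.42, 1.45], [-3.14, 3.14]. Speed limits (rad/s): [2.39, 2.39, 3.01, 3.14, 3.14, 3.14].

## Interface

Orientations are given as a rotation vector (axis times angle).
In Python, from workcell import bot gives the robot as it stands.
- The arm moves only by the tool move_arm, never from a script. Its argument "moves" is one flat list of numbers, 5 for each row, row after row: the shift along the world's x, y, z normalised to -1 to 1, where 1 is 20 cm, then the turn about the world's z normalised to -1 to 1, where 1 is 180 degrees, then the opening, from -1 (shut) to 1 (fully open), so that 0 is half open. A call has exactly 5 rows; each row is the pose to reach, as a shift and turn from the pose commanded when the call began, turning the shorter way round; what a row does not reach only later rows make up. A row lasts 1/12 s, in which the tool goes at most 41.7 mm and 7.16 degrees, less where a joint would pass 70% of its speed; a pose out of reach is approached as far as the arm can. A call with a number of a shift or a turn outside -1 to 1 is refused whole. A call with a gripper value outside its range is refused whole. The fingers move at their own pace and stop on an object; the grip force is fixed at half the most. Time passes only in rows, so rows that repeat a pose let the fingers close, or fill a call up. It gives the time, the measured TCP pose, the force, the opening and the grip force at its end, in the units of the state.
- bot.get_obs(): the state, without advancing time (a new reading comes with each control period).
- bot.capture(name): name is "scene" or "top"; returns a dict with "img" (400x640x3 uint8, red, green, blue), "fx", "fy", "cx", "cy" (pixels), "position" and "orientation" of the camera in the world. Camera axes: x right, y up, looking along -z (the intrinsics and any distortion apply to the point x, -y, -z); pixel columns grow to the right and rows downward; lengths in m; the calibration is good to about 2 mm. A picture is of the moment at which its call begins. There is no depth.
- bot.finish_job(): hands the job in; it is judged then, once.
Trained networks look in a picture, given as the dict that the camera call returned (one of the last four; its "shot" number tells which), for a name from the list of things; names that differ only in an ending like _2 or _b are one class to them, and where a whole thing is asked for, a point or a joint stands for the part that bears it (a point fixed in the world has none). Each returns a list of dicts, best first, with "p" (0 to 1); they miss things now and then, are a little off and sometimes report something else, mostly with a low value. They report only what shows in the picture. A call takes as long as a camera call. They do not tell look-alikes from the thing itself.
- bot.spot_in(query, picture): "box" ([left, top, width, height] as shares, 0 to 1, of the picture: columns of its width, rows of its height, round what is visible of it).
- bot.place_of(query, picture): "centre" ([column, row] as shares, 0 to 1, of the picture: columns of its width, rows of its height: a listed point, or the origin of a listed thing).
The state is a dict: "clock": time; "joints": joint angles; "joint_velocities": joint speeds; "effort": joint torques, N m; "ee_pos": TCP position; "ee_rot": TCP orientation; "ft_force": force on the tool from outside, world axes, zero at the start; "moment": the same for the moment, N m; "finger_gap": finger opening in m; "gripper_force": force on a finger pad.
Only numpy, scipy, OpenCV 4.12 (cv2) and the standard library are available. Lean on these libraries where they do the work, as an engineer would, in place of code of your own. Each camera call takes 0.05 s, during which the arm holds its last target. There are 200 camera calls.

## Task

Fill the sprung tile cassette: set the plain tile down on the tile already in it, then the tile with the round medallion on top, face up, all edges in line, letting go of each, and set them down rather than dropping them. Then press the pile down with the fingertips on the medallion until the medallion's flat top is level with the tops of the two end posts, and finish while still holding it there so that I can fit the retaining clips. Leave the other things on the bench where they are.

Things in the scene. Friction and masses are not known exactly. Their poses are not given: they have to be found in the camera images.
- bottom_tile_mid (a point): Centre of the tile that already lies on the cassette's bed: bisque tile 90 x 60 x 12 mm, x along its 90 mm length, y along its 60 mm width, z up. It is loose, about 145 g, its long side along the cassette's x, within 4 mm and 3 degrees of the bed's middle. Its top is 6 mm above this point.
- plain_tile_mid (a point): Centre of the plain flat bisque tile, same size, weight and axes as the bottom tile, lying flat on the table (centre 6 mm above the table). Can be gripped across its 60 mm width.
- medallion_tile_mid (a point): Centre of the slab of the medallion tile: same slab, weight and axes (90 x 60 x 12 mm), lying flat, face up, with a flat round disc 44 mm across and 3 mm high in the middle of its upper face, ringed by low beads. Can be gripped across its 60 mm width.
- medallion_top (a point): Middle of the flat top of the medallion disc, 9 mm above the centre of the medallion tile's slab.
- post_level (a point): Point in the middle of the cassette, at the height of the tops of its two end posts (92 mm above the table). The cassette is fixed: grey housing 165 x 90 x 30 mm, x along its length; the posts stand 67 mm either side of this point along x, each 14 mm (x) by 30 mm (y); the long sides are open.
- bed (a joint): Downward travel in m of the cassette's sprung bed, an aluminium plate 92 x 62 x 8 mm between the posts: 0 = up (its top 68 mm above the table), end stop at 0.026 m. Moves straight down. Preloaded spring: it stays up under the three tiles and then needs a push of about 2 to 5 N to start and 0.45 N more per mm. With all three tiles on, the medallion top stands 15 mm above the posts, so it is level with them at 0.015 m.
- bowl: Bystander, to be left alone: steel bowl, 124 mm across, 50 mm high; origin under it, on the table.
- glaze_jar: Bystander, to be left alone: glass jar with white cap, 60 mm across, 90 mm high; origin under it, on the table.
- brush: Bystander, to be left alone: brush lying flat; origin under it, on the table (not at its middle).
- kiln_prop: Bystander, to be left alone: cream kiln prop, a tube 40 mm across and 45 mm high; origin under it, on the table.
- blue_dish: Bystander, to be left alone: blue plate, 120 mm across, 20 mm high; origin under it, on the table.
- clay_dome: Bystander, to be left alone: cream ornament, a dome 100 mm across and 56 mm high; origin under it, on the table.
- cup: Bystander, to be left alone: green cup, 72 mm across, 75 mm high; origin under it, on the table.
There are look-alikes about, which are no part of the job. What is shaped like the part that bears medallion_tile_mid but yellow is not meant. Leave any purple or red look-alike of the part that bears plain_tile_mid alone.

How it is judged:
On the way, in this order (a step that is already met when the one before it is completed fails the run):
1. the plain tile lies squarely on the bottom tile, let go (x of plain_tile_mid in the frame of bottom_tile_mid between -0.005 and 0.005 m and y of plain_tile_mid in the frame of bottom_tile_mid between -0.005 and 0.005 m and z of plain_tile_mid in the frame of bottom_tile_mid between 0.0095 and 0.0145 m and angle between the x axis of plain_tile_mid and the x axis of bottom_tile_mid, either way round below 0.09 rad and angle between plain_tile_mid's own z axis and vertical below 0.06 rad and contact force between the fingers and plain_tile below 0.2 N and linear speed of plain_tile below 0.02 m/s), for 0.2 s.
2. the medallion tile lies squarely on the plain tile, face up, let go (x of plain_tile_mid in the frame of bottom_tile_mid between -0.005 and 0.005 m and y of plain_tile_mid in the frame of bottom_tile_mid between -0.005 and 0.005 m and z of plain_tile_mid in the frame of bottom_tile_mid between 0.0095 and 0.0145 m and angle between the x axis of plain_tile_mid and the x axis of bottom_tile_mid, either way round below 0.09 rad and angle between each of plain_tile_mid, medallion_tile_mid's own z axis and vertical below 0.06 rad and x of medallion_tile_mid in the frame of plain_tile_mid between -0.005 and 0.005 m and y of medallion_tile_mid in the frame of plain_tile_mid between -0.005 and 0.005 m and z of medallion_tile_mid in the frame of plain_tile_mid between 0.0095 and 0.0145 m and angle between the x axis of medallion_tile_mid and the x axis of plain_tile_mid, either way round below 0.09 rad and contact force between the fingers and medallion_tile below 0.2 N and linear speed of medallion_tile below 0.02 m/s), for 0.2 s.
At the end, for the whole second after the job is handed in: Fingers push on the medallion tile (2.5-40 N), touching no other tile; bed still, pressed 11-19 mm (medallion level with posts within 4 mm); plain on bottom and medallion on plain tile, each within 5 mm and 5 degrees, flat; bottom tile within 12 mm of the cassette middle (x of plain_tile_mid in the frame of bottom_tile_mid between -0.005 and 0.005 m and y of plain_tile_mid in the frame of bottom_tile_mid between -0.005 and 0.005 m and z of plain_tile_mid in the frame of bottom_tile_mid between 0.0095 and 0.0145 m and angle between the x axis of plain_tile_mid and the x axis of bottom_tile_mid, either way round below 0.09 rad and angle between each of plain_tile_mid, medallion_tile_mid's own z axis and vertical below 0.06 rad and x of medallion_tile_mid in the frame of plain_tile_mid between -0.005 and 0.005 m and y of medallion_tile_mid in the frame of plain_tile_mid between -0.005 and 0.005 m and z of medallion_tile_mid in the frame of plain_tile_mid between 0.0095 and 0.0145 m and angle between the x axis of medallion_tile_mid and the x axis of plain_tile_mid, either way round below 0.09 rad and horizontal distance between bottom_tile_mid and post_level below 0.012 m and value of joint bed between 0.011 and 0.019 m and velocity of joint bed between -0.01 and 0.01 m/s and contact force between the fingers and medallion_tile between 2.5 and 40 N and contact force between the fingers and plain_tile below 0.2 N and contact force between the fingers and bottom_tile below 0.2 N); the arm keeps its last pose, push and grip.
It fails at once if a bystander was moved by more than 30 mm (distance of any of bowl, glaze_jar, brush, kiln_prop, blue_dish, clay_dome, cup from where it was at the start of the episode above 0.03 m).
It fails at once if a tile was dropped: in free fall, out of the fingers, faster than 0.45 m/s (a drop of about 10 mm) ((contact force between the fingers and plain_tile below 0.05 N and linear speed of plain_tile above 0.45 m/s) or (contact force between the fingers and medallion_tile below 0.05 N and linear speed of medallion_tile above 0.45 m/s)).
It also fails if it takes over 72 s, if anything falls off the work surface, if the arm or the gripper's body presses on something with over 40 N, if the wrist force passes 120 N, or if a joint passes its speed limit or range.

## Working session

There is one attempt and no reset: what is moved stays moved. The work goes in short steps, Python scripts to look and compute and a tool call to move; the robot and the scene stay as the last step left them, time stands still between calls to the robot, and variables do not carry over. Pictures are saved under pics/ and viewed, at most 10 in all, crops included, and the job is handed in when it is done.

Besides the shell and the picture viewer there is one more tool, called after "Call:" as name(argument=value, ...) on one line, values as JSON. move_arm: Moves the arm, as the interface text tells. Scaled input: -1 to 1 covers 20 cm each way for a shift and 180 degrees each way for a turn. Its arguments: {"type":"object","properties":{"moves":{"type":"array"}},"required":["moves"]}

```bash
mkdir -p pics; cat > h.py <<'E'
import numpy as np,cv2
from scipy.spatial.transform import Rotation as R
from workcell import bot
def rot(c):
    o=np.array(c["orientation"],float)
    return o if o.shape==(3,3) else R.from_rotvec(o).as_matrix() if o.size==3 else R.from_quat(o).as_matrix()
def world(c,u,v,z):
    d=rot(c)@np.array([(u-c["cx"])/c["fx"],-(v-c["cy"])/c["fy"],-1.])
    p=np.array(c["position"]); return p+d*(z-p[2])/d[2]
def pix(c,P):
    q=rot(c).T@(np.array(P)-np.array(c["position"])); return c["cx"]-c["fx"]*q[0]/q[2], c["cy"]+c["fy"]*q[1]/q[2]
def save(n,im): cv2.imwrite(f"pics/{n}.png",im[...,::-1])
E
python3 - <<'E'
from h import *
for n in("scene","top"):
    c=bot.capture(n); save(n+"0",c["img"]); print(n,{k:c[k] for k in c if k!="img"})
    for q,z in(("bottom_tile_mid",.074),("plain_tile_mid",.006),("medallion_tile_mid",.006),("medallion_top",.015),("post_level",.092)):
        for r in bot.place_of(q,c)[:5]:
            u,v=r["centre"][0]*640,r["centre"][1]*400
            print(q,round(r["p"],2),round(u),round(v),world(c,u,v,z).round(3))
print(bot.get_obs(),bot.grasp_offset)
E
```

```text
scene {'fx': 495.34634034375534, 'fy': 495.34634034375534, 'cx': 324.54515286613673, 'cy': 202.1385787449615, 'position': array([ 1.49451983, -0.24331225,  0.99104576]), 'orientation': array([0.70658215, 0.53981536, 1.26778292]), 'shot': 1}
bottom_tile_mid 0.74 332 206 [0.548 0.012 0.074]
plain_tile_mid 0.94 409 209 [0.535 0.248 0.006]
plain_tile_mid 0.88 370 181 [0.394 0.172 0.006]
plain_tile_mid 0.59 414 173 [0.384 0.322 0.006]
medallion_tile_mid 0.85 270 230 [ 0.535 -0.159  0.006]
medallion_tile_mid 0.83 215 219 [ 0.461 -0.303  0.006]
medallion_tile_mid 0.56 213 260 [ 0.612 -0.319  0.006]
medallion_top 0.82 216 220 [ 0.475 -0.301  0.015]
medallion_top 0.75 265 225 [ 0.524 -0.171  0.015]
medallion_top 0.72 209 260 [ 0.62  -0.329  0.015]
medallion_top 0.66 336 177 [0.364 0.071 0.015]
medallion_top 0.18 411 213 [0.561 0.243 0.015]
post_level 0.56 337 202 [0.553 0.025 0.092]
post_level 0.17 215 219 [ 0.551 -0.299  0.092]
top {'fx': 372.9315481867711, 'fy': 372.9315481867711, 'cx': 318.54412196433134, 'cy': 197.51127649985244, 'position': array([0.47421472, 0.02178396, 1.15728411]), 'o
[... 884 characters left out ...]
'joints': array([ 1.23799929e+00,  3.13495918e-01, -4.71301636e-02,  1.21018347e+00,
        1.08139920e-05,  1.57080927e+00]), 'joint_velocities': array([ 8.72869685e-05, -1.86172822e-03, -3.37197393e-04, -8.54578892e-04,
       -2.57615680e-06,  1.02593261e-03]), 'effort': array([-1.23657519e-04, -5.39143646e+01,  3.39889705e+01,  1.91356077e-03,
        1.27359963e-04,  6.41482004e-06]), 'ee_pos': array([0.19600461, 0.56706796, 0.1978887 ]), 'ee_rot': array([-5.20365228e-01, -3.09818393e+00,  1.76756540e-05]), 'ft_force': array([ 0.74446282, -0.98191876, -0.25197784]), 'moment': array([ 0.05914071, -0.00560361, -0.0075591 ]), 'gripper_force': 0.0, 'finger_gap': 0.08512429960155993} 0.0187
```

```bash
python3 - <<'E'
from h import *
im=cv2.imread("pics/top0.png"); cv2.imwrite("pics/top0z.png",cv2.resize(im[110:310,160:480],(800,500),interpolation=cv2.INTER_CUBIC))
E
```

```text
(no output)
```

View pics/scene0.png

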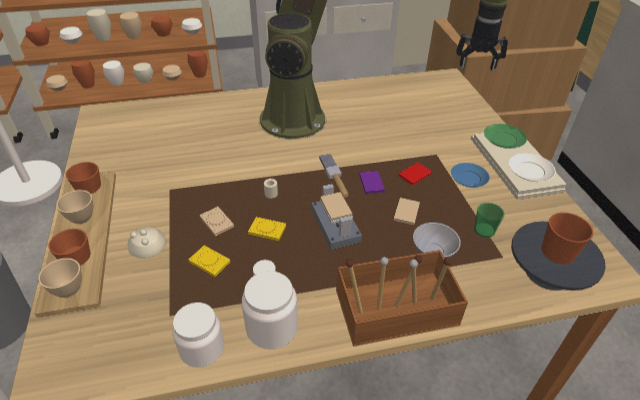

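View pics/top0z.png

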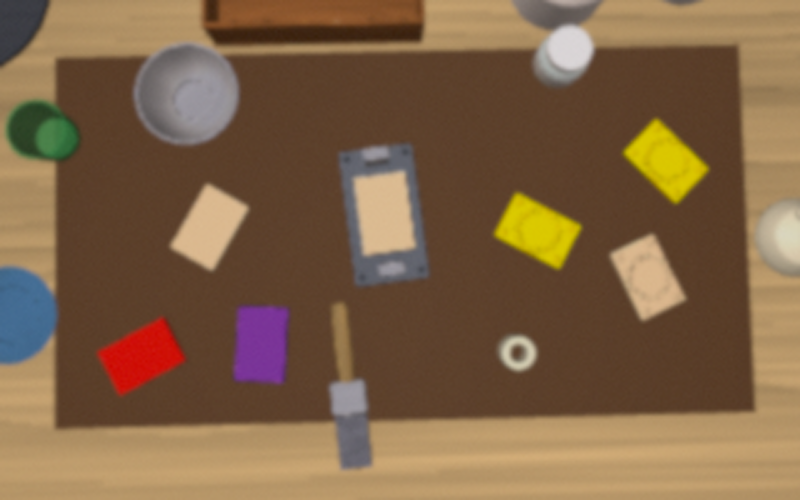

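Scene: the bisque plain tile is at scene (409,209) and top (243,200). Its look-alikes are purple (266,246) and red (217,251). The bisque medallion tile is at scene (215,219) and top (418,220), and its two look-alikes, top (376,203) and (427,170), are yellow. The crop confirms that the bisque ones are meant. The cassette is at top (313,194). I'll fit the tile poses next.

```bash
cat >> h.py <<'E'
from scipy.optimize import least_squares
def mask(c,u,v,r=28):
    hsv=cv2.cvtColor(c["img"],cv2.COLOR_RGB2HSV).astype(int); L=c["img"].astype(int)
    m=((L[...,0]>150)&(L[...,0]-L[...,2]>25)&(L[...,2]>80)).astype(np.uint8)
    w=np.zeros_like(m); w[max(0,int(v)-r):int(v)+r,max(0,int(u)-r):int(u)+r]=1
    n,lab,st,ce=cv2.connectedComponentsWithStats(m*w)
    k=1+np.argmax(st[1:,4]); return (lab==k).astype(np.uint8)
def feats(poly=None,m=None):
    M=cv2.moments(poly.astype(np.float32)) if m is None else cv2.moments(m,True)
    return np.array([M["m10"]/M["m00"],M["m01"]/M["m00"],*(M[k]/M["m00"]/5 for k in("mu20","mu11","mu02"))])
def corners(x,y,a,zt,h,L=.09,W=.06):
    P=[]
    for z in(zt,zt-h):
        for s,t in((1,1),(1,-1),(-1,-1),(-1,1)):
            P.append([x+s*L/2*np.cos(a)-t*W/2*np.sin(a),y+s*L/2*np.sin(a)+t*W/2*np.cos(a),z])
    return P
def fit(c,u,v,zt,h=.012,r=28):
    m=mask(c,u,v,r); f=feats(m=m); p0=world(c,u,v,zt)
    best=None
    for a0 in np.arange(0,np.pi,.5):
        g=lambda p:feats(cv2.convexHull(np.array([pix(c,P) for P in corners(p[0]/100,p[1]/100,p[2],zt,h)],np.float32))[:,0])-f
        s=least_squares(g,[p0[0]*100,p0[1]*100,a0])
        if best is None or s.cost<best.cost: best=s
    x=best.x; return round(x[0]/100,4),round(x[1]/100,4),round(np.degrees(x[2])%180,1),round(best.cost,3),int(m.sum())
E
python3 - <<'E'
from h import *
c=bot.capture("top")
print("plain",fit(c,243,200,.012)); print("med",fit(c,418,220,.012)); print("bot",fit(c,313,194,.080))
c=bot.capture("scene")
print("plain",fit(c,409,209,.012)); print("med",fit(c,215,219,.012)); print("bot",fit(c,335,206,.080))
print("tool y angle",R.from_rotvec(bot.get_obs()["ee_rot"]).as_matrix().round(3))
E
```

```text
plain (np.float64(0.5433), np.float64(0.2379), np.float64(143.4), np.float64(0.722), 586)
med (np.float64(0.4693), np.float64(-0.3008), np.float64(28.6), np.float64(0.617), 577)
bot (np.float64(0.5523), np.float64(0.0226), np.float64(0.0), np.float64(0.842), 653)
plain (np.float64(0.5424), np.float64(0.2352), np.float64(143.2), np.float64(4.296), 445)
med (np.float64(0.4672), np.float64(-0.303), np.float64(28.6), np.float64(3.521), 504)
bot (np.float64(0.5448), np.float64(0.0189), np.float64(0.0), np.float64(3.931), 511)
tool y angle [[-0.945  0.327 -0.   ]
 [ 0.327  0.945  0.   ]
 [ 0.     0.    -1.   ]]
```

```bash
python3 - <<'E'
from h import *
for n,L in(("top",((243,200,.012),(418,220,.012),(313,194,.08))),("scene",((409,209,.012),(215,219,.012),(335,206,.08)))):
    c=bot.capture(n); im=c["img"].copy(); big=cv2.resize(im,None,fx=4,fy=4,interpolation=cv2.INTER_CUBIC); tiles=[]
    for u,v,z in L:
        m=mask(c,u,v); con=max(cv2.findContours(m,0,1)[0],key=cv2.contourArea)[:,0]
        W=np.array([world(c,a,b,z)[:2] for a,b in con],np.float32)
        r=cv2.minAreaRect(W*1000); print(n,r)
        x,y,a,_,_=fit(c,u,v,z)
        pts=np.array([pix(c,P) for P in corners(x,y,np.radians(a),z,.012)][:4])
        cv2.polylines(big,[((pts+.5)*4-.5).round().astype(int)],True,(0,0,255),1)
        cv2.drawContours(big,[(con*4+2)],-1,(0,255,0),1)
        tiles.append(big[4*v-130:4*v+130,4*u-130:4*u+130])
    save(n+"fit",np.hstack(tiles))
a,b=cv2.imread("pics/topfit.png"),cv2.imread("pics/scenefit.png"); cv2.imwrite("pics/fit.png",np.vstack([a,b]))
c=bot.capture("top");print([pix(c,P) for P in((.5,0,0),(.6,0,0),(.5,.1,0))])
E
```

```text
top ((542.136474609375, 236.83688354492188), (60.80936050415039, 90.80928039550781), 59.7662353515625)
top ((469.5167236328125, -299.7587890625), (90.31756591796875, 59.668235778808594), 24.593006134033203)
top ((550.2034912109375, 22.05266571044922), (90.88224029541016, 60.69441604614258), 6.485140800476074)
scene ((543.3140869140625, 236.82179260253906), (59.18988037109375, 90.12672424316406), 59.64790344238281)
scene ((473.04266357421875, -298.222412109375), (98.18318176269531, 59.64295196533203), 24.62914276123047)
scene ((549.9701538085938, 22.21900177001953), (92.56189727783203, 58.98875045776367), 5.888088226318359)
[(np.float64(320.6988270443006), np.float64(212.53492752407064)), (np.float64(319.9936322170987), np.float64(180.46033926149107)), (np.float64(288.4350699584125), np.float64(213.22436027179612))]
```

View pics/fit.png

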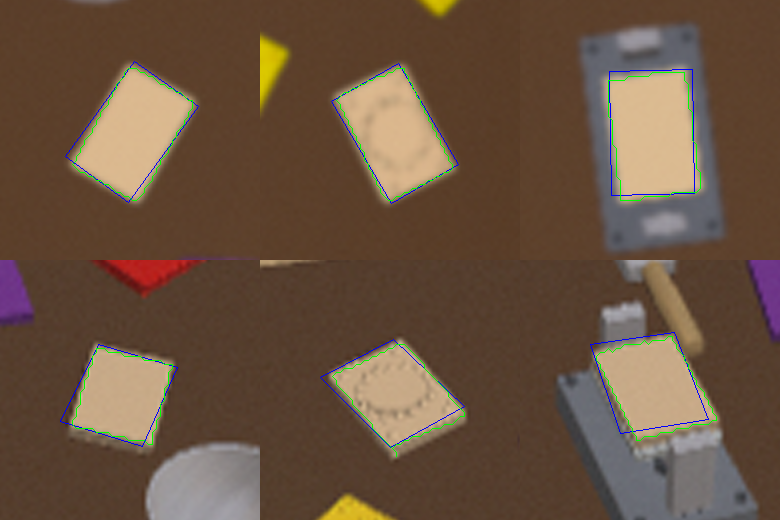

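The plotted moments fit is poor, but the green mask outlines and the min-area rectangles from both cameras agree to about 1 mm:
- Plain tile: (0.5425, 0.2368), long axis 149.7°.
- Medallion tile: (0.4695, -0.2995), long axis 24.6°.
- Bottom tile: (0.550, 0.022), long axis 6.2°.

Setting out for the plain tile.

Call:
move_arm(moves=[0.87,-0.82,0,-0.062,1,0.87,-0.82,0,-0.062,1,0.87,-0.82,0,-0.062,1,0.87,-0.82,0,-0.062,1,0.87,-0.82,0,-0.062,1])

```text
clock: 1.27
ee_pos: [0.3486, 0.4228, 0.1981]
ee_rot: [0.818, 3.033, 0.001]
ft_force: [1.0, -0.3, -0.4]
finger_gap: 0.0851
gripper_force: 0.0
```

Call:
move_arm(moves=[0.9,-0.88,-0.3,0,1,0.9,-0.88,-0.3,0,1,0.9,-0.88,-0.3,0,1,0.9,-0.88,-0.3,0,1,0.9,-0.88,-0.3,0,1])

```text
clock: 1.68
ee_pos: [0.4938, 0.2809, 0.1495]
ee_rot: [0.819, 3.032, 0.001]
ft_force: [0.1, 0.1, 0.5]
finger_gap: 0.0854
gripper_force: 0.0
```

```bash
python3 - <<'E'
from h import *
o=bot.get_obs(); print(o["clock"],o["joints"],o["ee_pos"],o["ee_rot"],o["joint_velocities"].round(3))
E
```

```text
1.6833 [ 5.17213153e-01  2.76807336e-01 -2.08590609e-01  1.08469715e+00
  5.23216696e-05  1.04478880e+00] [0.49380105 0.28092918 0.14945614] [8.19016091e-01 3.03247734e+00 8.33686346e-04] [-0.834  0.293  0.113 -0.188  0.001 -0.829]
```

Call:
move_arm(moves=[0.2435,-0.2205,-0.2,0,1,0.2435,-0.2205,-0.4,0,1,0.2435,-0.2205,-0.5,0,1,0.2435,-0.2205,-0.5,0,1,0.2435,-0.2205,-0.5,0,1])

```text
clock: 2.1
ee_pos: [0.5391, 0.2369, 0.0474]
ee_rot: [-0.82, -3.028, 0.005]
ft_force: [-0.8, 0.1, 0.8]
finger_gap: 0.085
gripper_force: 0.0
```

Call:
move_arm(moves=[0,0,-0.1,0,1,0,0,-0.2,0,1,0,0,-0.24,0,1,0,0,-0.25,0,1,0,0,-0.25,0,1])

```text
clock: 2.52
ee_pos: [0.5415, 0.2393, 0.0009]
ee_rot: [0.817, 3.033, 0.001]
ft_force: [0.8, -1.1, 0.4]
finger_gap: 0.0851
gripper_force: 0.0
```

```bash
python3 - <<'E'
from h import *
o=bot.get_obs(); print(o["clock"],o["ee_pos"],o["ee_rot"],o["ft_force"])
c=bot.capture("scene"); save("g1",cv2.resize(c["img"][130:290,310:510],(800,640))[:600])
E
```

```text
2.5167 [0.54147192 0.23931009 0.00085692] [8.17377502e-01 3.03261057e+00 1.12628634e-03] [ 0.84370044 -1.08284916  0.39540555]
```

View pics/g1.png

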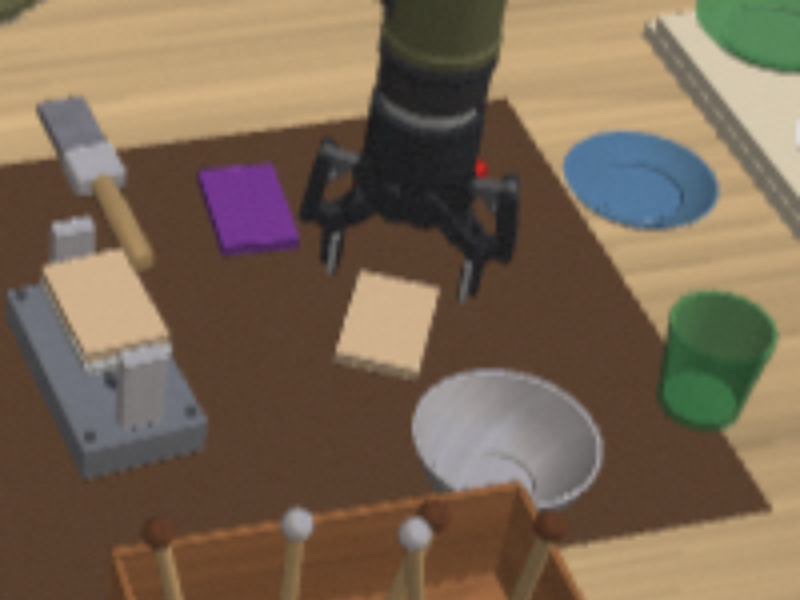

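```bash
python3 - <<'E'
from h import *
o=bot.get_obs();print(o["clock"],o["ee_pos"],o["joints"])
c=bot.capture("scene"); p=o["ee_pos"]
for z in(0,.013,.03,.05):
    for s in(1,-1):
        u,v=pix(c,[p[0]+s*.046*.504,p[1]+s*.046*.863,z]);print(z,s,((u-310)*4,(v-130)*4))
c=bot.capture("top"); save("g1t",cv2.resize(c["img"][130:270,180:355],(700,560)))
for z in(0,.013,.03,.05):
    for s in(1,-1):
        u,v=pix(c,[p[0]+s*.046*.504,p[1]+s*.046*.863,z]);print(z,s,((u-180)*4,(v-130)*4))
E
```

```text
2.5667 [0.54195421 0.23937564 0.0012604 ] [ 4.15877528e-01  4.45160894e-01 -3.34048719e-01  7.89666479e-01
  7.18283069e-05  9.42581811e-01]
0 1 (np.float64(450.0882352274964), np.float64(342.38432286827253))
0 -1 (np.float64(324.65610378321935), np.float64(314.9107974451425))
0.013 1 (np.float64(452.82568373490176), np.float64(329.36916452185346))
0.013 -1 (np.float64(326.5887514296205), np.float64(301.8995953066327))
0.03 1 (np.float64(456.4571404917185), np.float64(312.103457207073))
0.03 -1 (np.float64(329.15208458857114), np.float64(284.6424165645316))
0.05 1 (np.float64(460.80630643557015), np.float64(291.4254122024073))
0.05 -1 (np.float64(332.2212955056689), np.float64(263.97950694288306))
0 1 (np.float64(201.28482715076757), np.float64(253.81627624178316))
0 -1 (np.float64(304.5214579625408), np.float64(311.4015611986109))
0.013 1 (np.float64(197.4960160978144), np.float64(252.5661697995157))
0.013 -1 (np.float64(301.8992014140538), np.float64(310.8035181471254))
0.03 1 (np.float64(192.40980991625088), np.float64(250.88799186311064))
0.03 -1 (np.float64(298.3788649933572), np.float64(310.0006551562773))
0.05 1 (np.float64(186.22647222734963), np.float64(248.84781879256775))
0.05 -1 (np.float64(294.0989415599679), np.float64(309.02455750034596))
```

View pics/g1t.png

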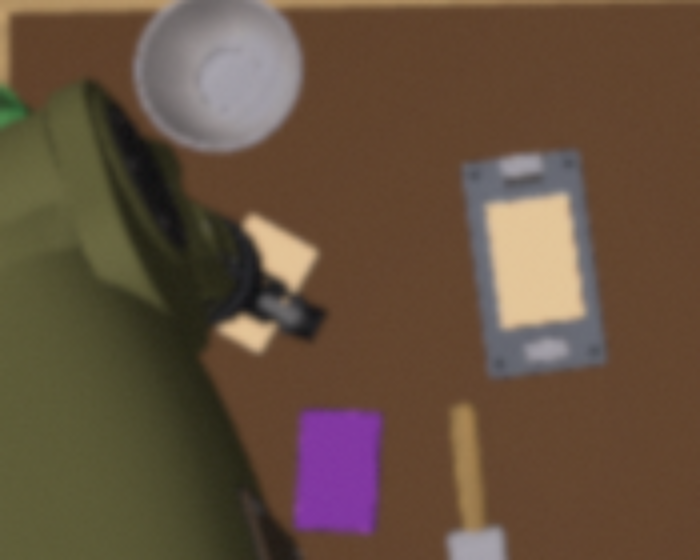

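```bash
python3 - <<'E'
from h import *
c=bot.capture("scene"); im=cv2.resize(c["img"][150:250,360:470],(770,700),interpolation=cv2.INTER_CUBIC)[:600]
p=bot.get_obs()["ee_pos"]; print(p)
for z,col in((.0,(255,0,0)),(.013,(0,255,0))):
    for s in(1,-1):
        u,v=pix(c,[p[0]+s*.0425*.504,p[1]+s*.0425*.863,z]); cv2.circle(im,(int((u-360)*7),int((v-150)*7)),3,col,-1)
save("g2",im)
E
```

```text
[0.54229886 0.23910583 0.00118273]
```

View pics/g2.png

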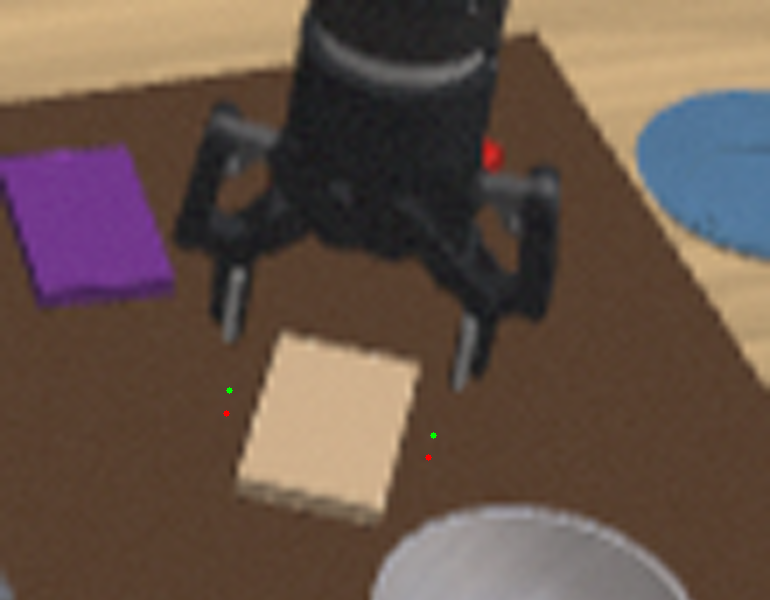

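```bash
python3 - <<'E'
from h import *
c=bot.capture("scene");t=bot.capture("top")
for z in(0,.013,.03,.05,.07):
    a=world(c,360+230/7,150+340/7,z);b=world(c,360+460/7,150+385/7,z)
    d=b-a;print(z,a.round(3),b.round(3),((a+b)/2).round(3),np.hypot(*d[:2]).round(3),np.degrees(np.arctan2(d[1],d[0])).round(1), "top grey",world(t,180+287/4,130+312/4,z).round(3))
E
```

```text
0 [0.478 0.219 0.   ] [0.525 0.305 0.   ] [0.501 0.262 0.   ] 0.098 61.3 top grey [0.519 0.213 0.   ]
0.013 [0.491 0.213 0.013] [0.538 0.298 0.013] [0.514 0.255 0.013] 0.097 61.3 top grey [0.518 0.211 0.013]
0.03 [0.509 0.205 0.03 ] [0.554 0.288 0.03 ] [0.531 0.247 0.03 ] 0.095 61.3 top grey [0.517 0.208 0.03 ]
0.05 [0.529 0.196 0.05 ] [0.574 0.277 0.05 ] [0.551 0.236 0.05 ] 0.093 61.3 top grey [0.517 0.205 0.05 ]
0.07 [0.55  0.186 0.07 ] [0.593 0.266 0.07 ] [0.571 0.226 0.07 ] 0.091 61.3 top grey [0.516 0.202 0.07 ]
```

The picture shows the open tips at about z 0.035, higher than the reading suggests. I'll test by closing to 55 mm.

Call:
move_arm(moves=[0,0,0,0,0.3,0,0,0,0,0.3,0,0,0,0,0.3,0,0,0,0,0.3,0,0,0,0,0.3])

```text
clock: 3.23
ee_pos: [0.5411, 0.2384, -0.0005]
ee_rot: [-0.819, -3.033, 0.0]
ft_force: [0.9, 0.1, -0.4]
finger_gap: 0.0555
gripper_force: 0.0
```

Call:
move_arm(moves=[0.005,-0.01,0,0,1,0.005,-0.01,0,0,1,0.005,-0.01,0,0,1,0.005,-0.01,-0.025,0,1,0.005,-0.01,-0.05,0,1])

```text
clock: 3.65
ee_pos: [0.5425, 0.2365, -0.0105]
ee_rot: [0.819, 3.032, 0.001]
ft_force: [0.1, -0.0, 0.7]
finger_gap: 0.0853
gripper_force: 0.0
```

Call:
move_arm(moves=[0,0,-0.01,0,1,0,0,-0.02,0,1,0,0,-0.03,0,1,0,0,-0.04,0,1,0,0,-0.04,0,1])

```text
clock: 4.07
ee_pos: [0.5419, 0.2363, -0.0189]
ee_rot: [-0.819, -3.032, 0.001]
ft_force: [-0.1, -0.2, -0.3]
finger_gap: 0.0854
gripper_force: 0.0
```

```bash
python3 - <<'E'
from h import *
o=bot.get_obs(); print(o["clock"],o["ee_pos"],o["ft_force"],o["finger_gap"])
c=bot.capture("scene"); save("g3",cv2.resize(c["img"][150:235,360:470],(770,595),interpolation=cv2.INTER_CUBIC))
E
```

```text
4.0667 [ 0.54192607  0.23629419 -0.01887854] [-0.06995391 -0.17423304 -0.3414038 ] 0.08539082592267401
```

View pics/g3.png

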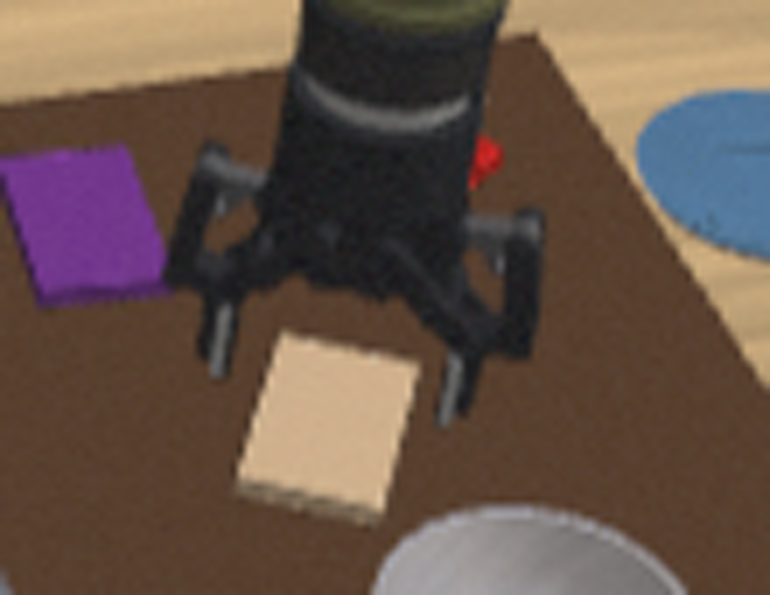

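The tips have come down by the commanded 20 mm to (215,375) and (447,425), still about 10 mm too high. Descending and gripping.

Call:
move_arm(moves=[0,0,-0.02,0,1,0,0,-0.04,0,1,0,0,-0.05,0,1,0,0,-0.05,0,0.2,0,0,-0.05,0,0.2])

```text
clock: 4.53
ee_pos: [0.5419, 0.2363, -0.0287]
ee_rot: [-0.819, -3.032, 0.001]
ft_force: [-0.1, 0.2, -0.7]
finger_gap: 0.064
gripper_force: 0.0
```

Call:
move_arm(moves=[0,0,0,0,0.2,0,0,0,0,0.2,0,0,0,0,0.2,0,0,0,0,0.2,0,0,0,0,0.2])

```text
clock: 4.95
ee_pos: [0.5423, 0.2365, -0.0276]
ee_rot: [0.819, 3.033, 0.0]
ft_force: [-2.8, -0.9, 5.8]
finger_gap: 0.0565
gripper_force: 62.2
```

Call:
move_arm(moves=[0,0,0.02,0,-1,0,0,0.05,0,-1,0,0,0.1,0,-1,0,0,0.15,0,-1,0,0,0.15,0,-1])

```text
clock: 5.37
ee_pos: [0.5441, 0.2372, 0.0044]
ee_rot: [0.818, 3.03, 0.004]
ft_force: [1.1, -0.4, -0.6]
finger_gap: 0.0561
gripper_force: 63.8
```

```bash
python3 - <<'E'
from h import *
o=bot.get_obs(); print(o["clock"],o["ee_pos"],o["ft_force"],o["moment"],o["finger_gap"],o["gripper_force"])
c=bot.capture("scene"); save("g4",cv2.resize(c["img"][150:235,360:470],(770,595),interpolation=cv2.INTER_CUBIC))
E
```

```text
5.3667 [0.54411642 0.23723163 0.00436101] [ 1.05170041 -0.36752694 -0.61001575] [ 0.00150838  0.00185157 -0.00792327] 0.05607880759614195 63.76842141151428
```

View pics/g4.png

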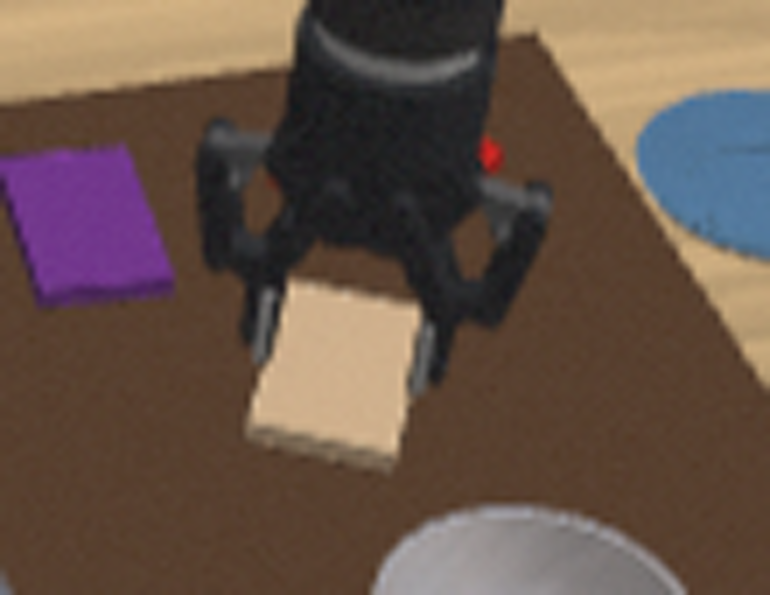

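The tile is gripped and level, centred between the pads at crop (262,360) and (420,388). Carrying it to the cassette.

Call:
move_arm(moves=[0,0,0.15,0,-1,0,-0.1,0.3,0.04,-1,0,-0.25,0.45,0.08,-1,0,-0.4,0.45,0.12,-1,0,-0.55,0.45,0.15,-1])

```text
clock: 5.83
ee_pos: [0.5441, 0.126, 0.0941]
ee_rot: [0.077, 3.136, 0.002]
ft_force: [-0.4, 0.0, -3.3]
finger_gap: 0.0561
gripper_force: 64.4
```

Call:
move_arm(moves=[0.02,-0.15,0,0.02,-1,0.03,-0.3,0,0.04,-1,0.035,-0.42,0,0.053,-1,0.035,-0.5,0,0.053,-1,0.035,-0.5,0,0.053,-1])

```text
clock: 6.25
ee_pos: [0.549, 0.0233, 0.0915]
ee_rot: [0.167, -3.137, 0.002]
ft_force: [0.2, -1.1, -1.3]
finger_gap: 0.0559
gripper_force: 64.4
```

```bash
cat >> h.py <<'E'
def rect(c,u,v,z,r=34):
    m=mask(c,u,v,r); con=max(cv2.findContours(m,0,1)[0],key=cv2.contourArea)[:,0]
    W=np.array([world(c,a,b,z)[:2] for a,b in con],np.float32)*1000
    return np.round([*cv2.minAreaRect(W)[0],*cv2.minAreaRect(W)[1],cv2.minAreaRect(W)[2]],1)
def yaw():
    a=R.from_rotvec(bot.get_obs()["ee_rot"]).as_matrix()[:,1]; return np.degrees(np.arctan2(a[1],a[0])).round(2)
E
python3 - <<'E'
from h import *
o=bot.get_obs(); print(o["clock"],o["ee_pos"],yaw(),o["joints"].round(2),o["ft_force"],o["finger_gap"])
c=bot.capture("scene"); z=o["ee_pos"][2]+.0405; u,v=pix(c,[.55,.022,z]); print(u,v,rect(c,u,v,z))
save("g5",cv2.resize(c["img"][130:260,260:410],(720,624))[:600])
E
```

```text
6.25 [0.54899849 0.0233451  0.09147606] 96.1 [ 0.04  0.29 -0.34  0.95 -0.   -0.06] [ 0.22471947 -1.08765142 -1.25659868] 0.05591147215256399
336.226906995533 189.968987983497 [543.8  22.5 114.4  58.7   5.3]
```

View pics/g5.png

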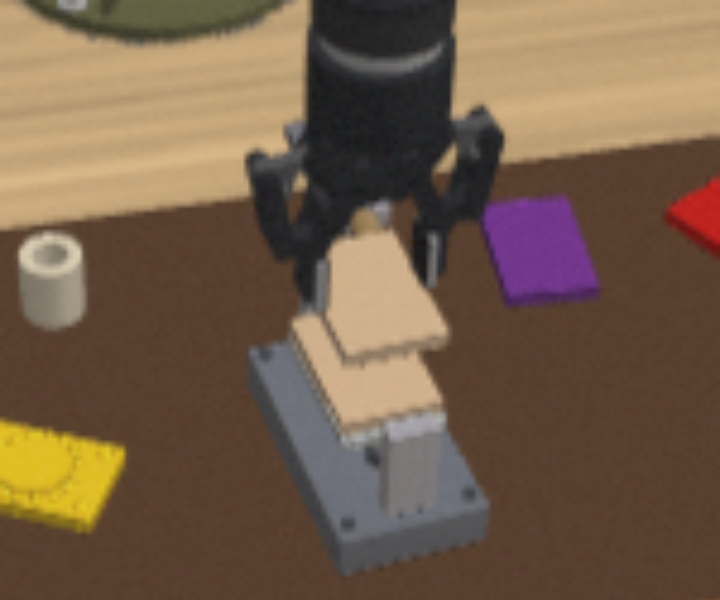

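The held tile is above and square to the bottom tile; its front edge runs from crop (345,360) to (448,340). Lowering it.

```bash
python3 - <<'E'
from h import *
c=bot.capture("scene"); 
for nm,P in(("held",corners(.5492,.0235,np.radians(6.1),.132,.012)),("bot",corners(.5502,.0222,np.radians(6.2),.08,.012))):
    print(nm,[(((u-260)*4.8).round(),((v-130)*4.8).round()) for u,v in(pix(c,p) for p in P)][:4])
E
```

```text
held [(np.float64(449.0), np.float64(327.0)), (np.float64(344.0), np.float64(351.0)), (np.float64(290.0), np.float64(247.0)), (np.float64(391.0), np.float64(226.0))]
bot [(np.float64(442.0), np.float64(399.0)), (np.float64(340.0), np.float64(422.0)), (np.float64(287.0), np.float64(318.0)), (np.float64(385.0), np.float64(296.0))]
```

Call:
move_arm(moves=[0.004,-0.007,-0.05,0,-1,0.004,-0.007,-0.1,0,-1,0.004,-0.007,-0.14,0,-1,0.004,-0.007,-0.15,0,-1,0.004,-0.007,-0.15,0,-1])

```text
clock: 6.77
ee_pos: [0.5487, 0.0256, 0.06]
ee_rot: [0.174, -3.134, -0.0]
ft_force: [-0.0, 0.4, -0.4]
finger_gap: 0.056
gripper_force: 64.4
```

```bash
cat >> h.py <<'E'
def avg(n=4):
    P=[];F=[]
    for _ in range(n):
        bot.capture("top"); o=bot.get_obs(); P.append(o["ee_pos"]);F.append(o["ft_force"])
    print(o["clock"],np.mean(P,0).round(4),np.std(P,0).round(4),"F",np.mean(F,0).round(2),"yaw",yaw(),"gap",o["finger_gap"].round(4),o["gripper_force"])
E
python3 -c "
from h import *
avg()"
```

```text
Traceback (most recent call last):
  File "h.py", line 47, in avg
    print(o["clock"],np.mean(P,0).round(4),np.std(P,0).round(4),"F",np.mean(F,0).round(2),"yaw",yaw(),"gap",o["finger_gap"].round(4),o["gripper_force"])
                                                                                                            ^^^^^^^^^^^^^^^^^^^^^
AttributeError: 'float' object has no attribute 'round'
```

```bash
sed -i 's/o\["finger_gap"\].round(4)/round(o["finger_gap"],4)/' h.py; python3 -c "
from h import *
avg(6)"
```

```text
7.2667 [0.5504 0.025  0.062 ] [0.0001 0.0001 0.0001] F [-0.14  0.08 -1.72] yaw 96.31 gap 0.0561 64.37734007835388
```

```bash
cat >> h.py <<'E'
def hold(c,x0,y0,a,zt,lo=((.5502,.0222,6.2,.08),),s=8,show=False):
    "best x,y,z of upper tile by matching the soft bisque picture of the top faces"
    u0,v0=pix(c,[x0,y0,zt]); u0,v0=int(u0)-32,int(v0)-32
    L=c["img"][v0:v0+64,u0:u0+64].astype(float); b=np.clip((L[...,0]-L[...,2]-15)/25,0,1)*np.clip((L[...,0]-140)/60,0,1)
    def poly(P): return np.array([((np.array(pix(c,p))-[u0,v0]+.5)*s) for p in P],np.float32).round().astype(int)
    def ren(x,y,z):
        m=np.zeros((64*s,64*s),np.float32); w=np.ones_like(m)
        for (X,Y,A,Z) in (*lo,(x,y,a,z)):
            C=poly(corners(X,Y,np.radians(A),Z,.012))
            h=cv2.convexHull(C); cv2.fillPoly(w,[h],0.); cv2.fillPoly(m,[h],0.); cv2.fillPoly(m,[C[:4]],1.); cv2.fillPoly(w,[C[:4]],1.)
        k=lambda q:cv2.blur(cv2.resize(q,(64,64),interpolation=cv2.INTER_AREA),(1,1))
        return k(m),k(w)
    out=[]
    for z in zt+np.arange(-.003,.0031,.003):
      for x in x0+np.arange(-.008,.0081,.002):
        for y in y0+np.arange(-.006,.0061,.001):
            m,w=ren(x,y,z); top=w>.99; out.append(((((m-b)**2)*top).sum()/top.sum(),x,y,z))
    out.sort(); return [np.round(o,4) for o in out[:6]]
E
python3 - <<'E'
from h import *
c=bot.capture("scene")
for r in hold(c,.5502,.0235,6.2,.1025): print(r)
E
```

```text
[0.0347 0.5502 0.0245 0.0995]
[0.0356 0.5502 0.0255 0.0995]
[0.0358 0.5562 0.0235 0.1055]
[0.0358 0.5522 0.0235 0.1025]
[0.0359 0.5482 0.0255 0.0995]
[0.0359 0.5502 0.0265 0.0995]
```

Call:
move_arm(moves=[0,-0.013,-0.02,0,-1,0,-0.013,-0.035,0,-1,0,-0.013,-0.035,0,-1,0,-0.013,-0.035,0,-1,0,-0.013,-0.035,0,-1])

```text
clock: 7.73
ee_pos: [0.5499, 0.0224, 0.0545]
ee_rot: [0.173, -3.137, -0.0]
ft_force: [0.0, -0.2, -0.9]
finger_gap: 0.056
gripper_force: 64.4
```

```bash
python3 - <<'E'
from h import *
avg(4); c=bot.capture("scene")
for r in hold(c,.5502,.0235,6.2,.0955)[:4]: print(r)
E
```

```text
7.9333 [0.5501 0.0224 0.0546] [0.     0.     0.0001] F [-0.37  0.19 -1.43] yaw 96.31 gap 0.056 64.3734061717987
[0.0247 0.5502 0.0235 0.0925]
[0.0252 0.5522 0.0225 0.0955]
[0.0252 0.5482 0.0245 0.0925]
[0.0252 0.5562 0.0215 0.0985]
```

Good. Lowering in small steps to contact.

Call:
move_arm(moves=[0,-0.002,-0.003,0,-1,0,-0.002,-0.006,0,-1,0,-0.002,-0.009,0,-1,0,-0.002,-0.009,0,-1,0,-0.002,-0.009,0,-1])

```text
clock: 8.4
ee_pos: [0.55, 0.022, 0.0527]
ee_rot: [0.173, -3.137, 0.0]
ft_force: [0.6, -0.2, -1.3]
finger_gap: 0.0561
gripper_force: 64.4
```

```bash
python3 -c "
from h import *
avg(2)"
```

```text
8.5 [0.55   0.022  0.0528] [0. 0. 0.] F [-0.08  0.37 -1.18] yaw 96.31 gap 0.056 64.37278389930725
```

Call:
move_arm(moves=[0,0,-0.002,0,-1,0,0,-0.004,0,-1,0,0,-0.006,0,-1,0,0,-0.006,0,-1,0,0,-0.006,0,-1])

```text
clock: 8.92
ee_pos: [0.5501, 0.022, 0.0521]
ee_rot: [-0.173, 3.136, -0.0]
ft_force: [-1.7, -0.5, 5.6]
finger_gap: 0.0564
gripper_force: 66.2
```

```bash
python3 -c "
from h import *
avg(2)"
```

```text
9.0167 [0.5502 0.022  0.0521] [0. 0. 0.] F [-1.84 -0.42  5.3 ] yaw 96.31 gap 0.0557 66.21525049209595
```

Contact at z 0.052, as predicted. Releasing and rising.

Call:
move_arm(moves=[0,0,0,0,0.5,0,0,0,0,0.9,0,0,0,0,1,0,0,0,0,1,0,0,0,0,1])

```text
clock: 9.43
ee_pos: [0.55, 0.022, 0.0515]
ee_rot: [0.173, -3.137, 0.0]
ft_force: [0.3, 0.3, -0.3]
finger_gap: 0.0852
gripper_force: 0.0
```

Call:
move_arm(moves=[0,0,0.05,0,1,0,0,0.15,0,1,0,0,0.35,0,1,0,0,0.5,0,1,0,-0.1,0.6,0,1])

```text
clock: 9.85
ee_pos: [0.5515, 0.0041, 0.1757]
ee_rot: [-0.178, 3.132, 0.002]
ft_force: [0.4, -0.1, 0.1]
finger_gap: 0.0856
gripper_force: 0.0
```

Call:
move_arm(moves=[-0.1,-1,0,0.03,1,-0.2,-1,0,0.06,1,-0.3,-1,0,0.08,1,-0.3,-1,0,0.102,1,-0.3,-1,0,0.102,1])

```text
clock: 10.27
ee_pos: [0.4899, -0.1979, 0.1726]
ee_rot: [-0.676, 3.067, -0.001]
ft_force: [1.1, 0.5, 1.0]
finger_gap: 0.0853
gripper_force: 0.0
```

```bash
python3 - <<'E'
from h import *
avg(2); 
for n in("scene","top"):
    c=bot.capture(n); u,v=pix(c,[.55,.022,.092]); print(n,rect(c,u,v,.092)); u,v=pix(c,[.4695,-.2995,.012]); print(rect(c,u,v,.012))
    c2=hold(c,.5502,.0225,6.2,.092)[:3] if n=="scene" else []; print(c2)
E
```

```text
10.3667 [ 0.4878 -0.2031  0.1725] [0.0008 0.0017 0.    ] F [-1.32 -1.94  0.79] yaw 114.26 gap 0.0853 0.0
scene [524.9  25.3 178.7  69.7   3.7]
[ 472.2 -298.8  100.5   59.7   24.4]
[array([0.0079, 0.5542, 0.0205, 0.095 ]), array([0.0079, 0.5482, 0.0225, 0.089 ]), array([0.008 , 0.5502, 0.0215, 0.092 ])]
top [549.9  21.6  92.6  62.4   5.7]
[ 428.7 -299.1   37.8   23.2   79.3]
[]
```

The plain tile lies at (0.550, 0.0216), 5.7°, which is within 1 mm of the bottom tile. On to the medallion tile.

Call:
move_arm(moves=[-0.1,-0.2,-0.1,0.002,1,-0.1,-0.4,-0.3,0.002,1,-0.1,-0.485,-0.5,0.002,1,-0.1,-0.485,-0.7,0.002,1,-0.1,-0.485,-0.75,0.002,1])

```text
clock: 10.88
ee_pos: [0.4706, -0.2929, 0.0191]
ee_rot: [0.681, -3.066, -0.001]
ft_force: [-0.3, 0.4, 0.2]
finger_gap: 0.0852
gripper_force: 0.0
```

```bash
python3 -c "
from h import *
avg(3);avg(3)"
```

```text
11.0333 [ 0.4681 -0.2907  0.0172] [0.0009 0.0003 0.0023] F [-0.6   0.46 -1.19] yaw 115.11 gap 0.0856 0.0
11.1833 [ 0.4722 -0.2927  0.0231] [0.0007 0.0005 0.0008] F [-0.17 -0.01  0.29] yaw 115.13 gap 0.0854 0.0
```

Call:
move_arm(moves=[-0.015,-0.033,-0.05,-0.003,1,-0.015,-0.033,-0.1,-0.003,1,-0.015,-0.033,-0.1,-0.003,1,-0.015,-0.033,-0.1,-0.003,1,-0.015,-0.033,-0.1,-0.003,1])

```text
clock: 11.6
ee_pos: [0.4675, -0.2998, 0.0016]
ee_rot: [0.666, -3.07, -0.0]
ft_force: [-0.9, 0.2, -0.5]
finger_gap: 0.0856
gripper_force: 0.0
```

```bash
python3 -c "
from h import *
avg(3);avg(3)"
```

```text
11.75 [ 0.4678 -0.3     0.0018] [0.0001 0.     0.    ] F [ 0.15 -0.33  0.05] yaw 114.49 gap 0.0855 0.0
11.9 [ 0.4678 -0.3     0.0018] [0. 0. 0.] F [ 0.25 -0.27  0.43] yaw 114.49 gap 0.0856 0.0
```

Call:
move_arm(moves=[0.008,0,-0.05,0,1,0.008,0,-0.1,0,1,0.008,0,-0.13,0,1,0.008,0,-0.143,0,1,0.008,0,-0.143,0,1])

```text
clock: 12.32
ee_pos: [0.4682, -0.2992, -0.0285]
ee_rot: [0.666, -3.068, -0.003]
ft_force: [-0.0, 0.4, 0.0]
finger_gap: 0.0854
gripper_force: 0.0
```

```bash
python3 -c "
from h import *
avg(3)"
```

```text
12.4667 [ 0.469  -0.2998 -0.0274] [0.0003 0.0002 0.0003] F [-0.05 -0.25  0.32] yaw 114.49 gap 0.0851 0.0
```

Call:
move_arm(moves=[0,0,0,0,0.2,0,0,0,0,0.2,0,0,0,0,0.2,0,0,0,0,0.2,0,0,0,0,0.2])

```text
clock: 12.88
ee_pos: [0.4715, -0.3014, -0.0247]
ee_rot: [-0.666, 3.067, -0.005]
ft_force: [-1.5, -0.5, 12.5]
finger_gap: 0.0511
gripper_force: 6.3
```

```bash
python3 -c "
from h import *
avg(3)"
```

```text
13.0333 [ 0.4715 -0.3014 -0.0246] [0. 0. 0.] F [-0.47  0.3  12.86] yaw 114.49 gap 0.0513 6.277995868586004
```

It closed to 51 mm at low force with an upward push, so the fingers slid onto the tile top: too high. I'll lift, open, check the tile and go lower.

Call:
move_arm(moves=[0,0,0.03,0,0.2,0,0,0.05,0,0.2,0,0,0.1,0,1,0,0,0.1,0,1,0,0,0.1,0,1])

```text
clock: 13.45
ee_pos: [0.4698, -0.3002, -0.0063]
ee_rot: [-0.666, 3.069, -0.001]
ft_force: [-0.0, -0.2, -0.0]
finger_gap: 0.0841
gripper_force: 0.0
```

```bash
python3 - <<'E'
from h import *
avg(3)
c=bot.capture("scene"); u,v=pix(c,[.4695,-.2995,.012]); print(rect(c,u,v,.012))
im=cv2.resize(c["img"][165:265,150:283],(798,600),interpolation=cv2.INTER_CUBIC); save("m1",im)
E
```

```text
13.6 [ 0.4692 -0.2999 -0.007 ] [0.0002 0.0001 0.0002] F [ 0.08  0.03 -0.01] yaw 114.49 gap 0.0854 0.0
[ 472.3 -298.9  100.5   59.5   24.3]
```

View pics/m1.png

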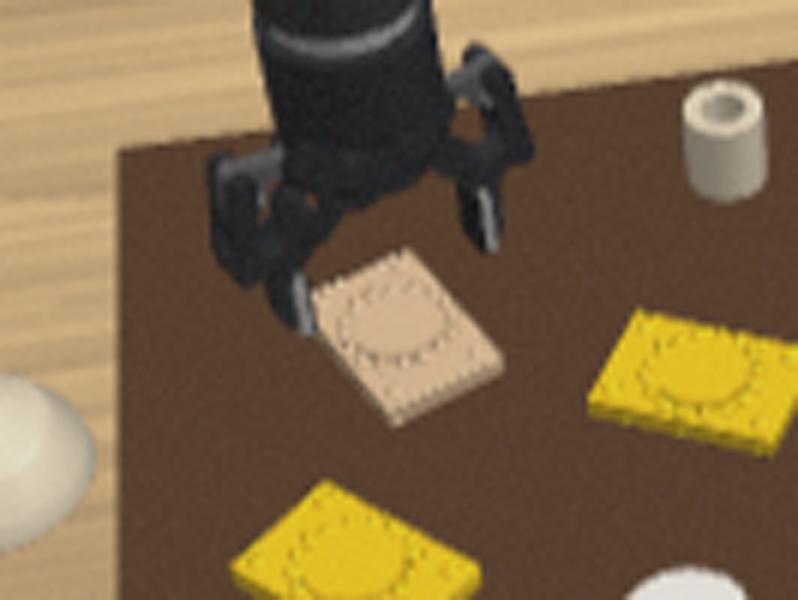

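The tile hasn't moved. The open tips are at crop (305,330) and (487,245). I'll compute their height.

```bash
python3 - <<'E'
from h import *
c=bot.capture("scene")
for z in(.02,.025,.03,.035,.04,.045):
    a=world(c,150+305/6,165+330/6,z);b=world(c,150+487/6,165+245/6,z);d=b-a
    print(z,((a+b)/2).round(4),np.hypot(*d[:2]).round(3),np.degrees(np.arctan2(d[1],d[0])).round(1))
E
```

```text
0.02 [ 0.4514 -0.2975  0.02  ] 0.096 114.8
0.025 [ 0.4567 -0.2972  0.025 ] 0.095 114.8
0.03 [ 0.4621 -0.2969  0.03  ] 0.095 114.8
0.035 [ 0.4675 -0.2966  0.035 ] 0.094 114.8
0.04 [ 0.4729 -0.2963  0.04  ] 0.094 114.8
0.045 [ 0.4782 -0.2961  0.045 ] 0.093 114.8
```

Call:
move_arm(moves=[0,0,-0.05,0,1,0,0,-0.1,0,1,0,0,-0.13,0,1,0,0,-0.14,0,1,0,0,-0.14,0,1])

```text
clock: 14.12
ee_pos: [0.4682, -0.2992, -0.0364]
ee_rot: [0.666, -3.068, -0.003]
ft_force: [-0.3, 0.7, 0.7]
finger_gap: 0.0854
gripper_force: 0.0
```

```bash
python3 -c "
from h import *
avg(3)"
```

```text
14.2667 [ 0.4691 -0.2998 -0.0353] [0.0003 0.0002 0.0003] F [ 0.57  0.27 -0.21] yaw 114.49 gap 0.0853 0.0
```

Call:
move_arm(moves=[0,0,0,0,0.2,0,0,0,0,0.2,0,0,0,0,0.2,0,0,0,0,0.2,0,0,0,0,0.2])

```text
clock: 14.68
ee_pos: [0.4698, -0.3003, -0.0341]
ee_rot: [-0.666, 3.069, -0.002]
ft_force: [-0.9, 0.9, 5.2]
finger_gap: 0.0579
gripper_force: 64.6
```

```bash
python3 -c "
from h import *
avg(3)"
```

```text
14.8333 [ 0.4698 -0.3003 -0.0341] [0. 0. 0.] F [-1.37  0.91  5.23] yaw 114.49 gap 0.0584 64.59483504295349
```

The medallion tile is gripped (64 N). Lifting and carrying it.

Call:
move_arm(moves=[0,0,0.03,0,-1,0,0,0.1,0,-1,0,0,0.25,0,-1,0,0,0.45,0,-1,0.05,0.1,0.6,0,-1])

```text
clock: 15.25
ee_pos: [0.4783, -0.2822, 0.0874]
ee_rot: [0.661, -3.071, 0.003]
ft_force: [1.3, -0.1, -1.7]
finger_gap: 0.0583
gripper_force: 64.8
```

Call:
move_arm(moves=[0.05,0.2,0.1,-0.02,-1,0.1,0.4,0.2,-0.04,-1,0.15,0.6,0.2,-0.06,-1,0.2,0.75,0.2,-0.08,-1,0.25,0.85,0.2,-0.102,-1])

```text
clock: 15.67
ee_pos: [0.5298, -0.1064, 0.1262]
ee_rot: [-0.167, 3.136, 0.002]
ft_force: [-0.5, 0.1, -1.5]
finger_gap: 0.0581
gripper_force: 64.8
```

Call:
move_arm(moves=[0.03,0.15,0,0,-1,0.06,0.3,0,0,-1,0.09,0.45,0,0,-1,0.1,0.55,0,0,-1,0.1,0.6,0,0,-1])

```text
clock: 16.08
ee_pos: [0.5494, 0.0127, 0.1252]
ee_rot: [-0.172, 3.137, 0.001]
ft_force: [-0.1, -0.6, -1.4]
finger_gap: 0.0582
gripper_force: 64.8
```

```bash
python3 -c "
from h import *
avg(3);avg(3)"
```

```text
16.2333 [0.549  0.0115 0.1251] [0.0001 0.0013 0.    ] F [ 0.01  0.05 -0.81] yaw 96.2 gap 0.0583 64.77680325508118
16.3833 [0.549 0.009 0.125] [0.0001 0.0002 0.    ] F [-0.24 -0.42 -1.52] yaw 96.05 gap 0.0581 64.77685689926147
```

Call:
move_arm(moves=[0.006,0.062,-0.05,0,-1,0.006,0.062,-0.13,0,-1,0.006,0.062,-0.2,0,-1,0.006,0.062,-0.24,0,-1,0.006,0.062,-0.25,0,-1])

```text
clock: 16.8
ee_pos: [0.5489, 0.0221, 0.073]
ee_rot: [0.166, -3.134, -0.0]
ft_force: [-0.2, -0.2, -1.6]
finger_gap: 0.0581
gripper_force: 64.8
```

```bash
python3 - <<'E'
from h import *
avg(3);avg(3); c=bot.capture("scene"); z=bot.get_obs()["ee_pos"][2]+.0465
for r in hold(c,.5502,.0215,6.1,z,lo=((.55,.0218,6,.092),))[:5]: print(r)
E
```

```text
16.95 [0.55   0.0222 0.0744] [0.0005 0.0001 0.0007] F [-0.03 -0.06 -1.57] yaw 96.1 gap 0.058 64.76048827171326
17.1 [0.5511 0.0224 0.0757] [0.0001 0.     0.0001] F [ 0.49 -0.15 -1.8 ] yaw 96.12 gap 0.0582 64.76404309272766
[0.0599 0.5502 0.0235 0.1193]
[0.0605 0.5502 0.0225 0.1193]
[0.0607 0.5542 0.0215 0.1223]
[0.061  0.5562 0.0205 0.1253]
[0.0611 0.5542 0.0225 0.1223]
```

Call:
move_arm(moves=[-0.004,-0.005,-0.03,0,-1,-0.004,-0.005,-0.06,0,-1,-0.004,-0.005,-0.07,0,-1,-0.004,-0.005,-0.07,0,-1,-0.004,-0.005,-0.07,0,-1])

```text
clock: 17.57
ee_pos: [0.5493, 0.0215, 0.0606]
ee_rot: [0.168, -3.136, -0.0]
ft_force: [-0.4, 0.2, -1.3]
finger_gap: 0.0582
gripper_force: 64.8
```

```bash
python3 - <<'E'
from h import *
avg(3);c=bot.capture("scene"); z=bot.get_obs()["ee_pos"][2]+.0465
for r in hold(c,.5502,.0215,6.1,z,lo=((.55,.0218,6,.092),))[:4]: print(r)
E
```

```text
17.7167 [0.5497 0.0215 0.061 ] [0.0001 0.     0.0001] F [-0.45  0.37 -1.39] yaw 96.13 gap 0.0582 64.77331280708313
[0.0461 0.5482 0.0225 0.1047]
[0.0466 0.5482 0.0235 0.1047]
[0.0466 0.5522 0.0215 0.1077]
[0.0468 0.5502 0.0225 0.1047]
```

Call:
move_arm(moves=[0,0,-0.003,0,-1,0,0,-0.006,0,-1,0,0,-0.009,0,-1,0,0,-0.009,0,-1,0,0,-0.009,0,-1])

```text
clock: 18.18
ee_pos: [0.5496, 0.0215, 0.0592]
ee_rot: [0.168, -3.137, 0.0]
ft_force: [0.2, -0.6, -2.1]
finger_gap: 0.058
gripper_force: 64.8
```

```bash
python3 -c "
from h import *
avg(2)"
```

```text
18.2833 [0.5497 0.0215 0.0592] [0. 0. 0.] F [ 0.03 -0.24 -1.22] yaw 96.13 gap 0.0582 64.77445721626282
```

Call:
move_arm(moves=[0,0,-0.002,0,-1,0,0,-0.004,0,-1,0,0,-0.006,0,-1,0,0,-0.007,0,-1,0,0,-0.007,0,-1])

```text
clock: 18.7
ee_pos: [0.5497, 0.0215, 0.0579]
ee_rot: [-0.168, 3.137, -0.0]
ft_force: [-0.5, -0.8, 1.0]
finger_gap: 0.058
gripper_force: 65.0
```

```bash
python3 -c "
from h import *
avg(2)"
```

```text
18.8 [0.5497 0.0215 0.0579] [0. 0. 0.] F [-0.44 -0.43  1.14] yaw 96.13 gap 0.0578 64.96588468551636
```

Contact. Releasing and rising.

Call:
move_arm(moves=[0,0,-0.001,0,0.5,0,0,-0.001,0,0.9,0,0,-0.001,0,1,0,0,-0.001,0,1,0,0,-0.001,0,1])

```text
clock: 19.22
ee_pos: [0.5497, 0.0215, 0.0576]
ee_rot: [-0.168, 3.137, 0.0]
ft_force: [0.5, -0.5, 0.1]
finger_gap: 0.0851
gripper_force: 0.0
```

Call:
move_arm(moves=[0,0,0.05,0,1,0,0,0.15,0,1,0,0,0.3,0,1,0,0,0.4,0,1,0,0,0.4,0,1])

```text
clock: 19.63
ee_pos: [0.553, 0.0216, 0.143]
ee_rot: [-0.168, 3.129, -0.0]
ft_force: [0.0, 0.4, 0.4]
finger_gap: 0.0853
gripper_force: 0.0
```

Call:
move_arm(moves=[0,-0.2,0,0,-1,0,-0.4,0,0,-1,0,-0.6,0,0,-1,0,-0.7,0,0,-1,0,-0.7,0,0,-1])

```text
clock: 20.05
ee_pos: [0.5495, -0.1225, 0.1377]
ee_rot: [-0.161, 3.137, -0.003]
ft_force: [-0.0, 0.5, 0.5]
finger_gap: 0.0255
gripper_force: 0.0
```

```bash
python3 - <<'E'
from h import *
avg(3)
c=bot.capture("top"); u,v=pix(c,[.55,.022,.104]); print(rect(c,u,v,.104),mask(c,u,v,34).sum())
c=bot.capture("scene")
for r in hold(c,.5502,.0215,6.1,.104,lo=((.55,.0218,6,.092),))[:4]: print(r)
E
```

```text
20.2 [ 0.5494 -0.1193  0.1375] [0.     0.0009 0.    ] F [-0.21  0.63 -0.27] yaw 96.1 gap 0.0023 0.0
[549.6  21.4  91.1  61.9   6. ] 695
[0.0296 0.5462 0.0225 0.101 ]
[0.0296 0.5502 0.0215 0.104 ]
[0.0297 0.5502 0.0205 0.104 ]
[0.0297 0.5462 0.0215 0.101 ]
```

The stack is aligned at (0.5496, 0.0214), 6.0°. Fingers shut; moving over the medallion to press.

Call:
move_arm(moves=[0,0.2,0,0,-1,0,0.4,0,0,-1,0,0.6,0,0,-1,0,0.7,0,0,-1,0,0.7,-0.1,0,-1])

```text
clock: 20.72
ee_pos: [0.5522, 0.0271, 0.1209]
ee_rot: [-0.178, 3.13, 0.003]
ft_force: [0.7, -0.7, 0.2]
finger_gap: 0.0003
gripper_force: 0.0
```

```bash
python3 -c "
from h import *
avg(3);avg(3)"
```

```text
20.8667 [0.5481 0.0239 0.1158] [0.0005 0.0009 0.0006] F [-0.35 -0.04 -1.16] yaw 96.29 gap -0.0001 0.0
21.0167 [0.5494 0.0217 0.1179] [0.0004 0.0003 0.0003] F [-0.12  0.02  0.06] yaw 96.12 gap -0.0005 0.0
```

Descending to about 0.098, then stepping to contact.

Call:
move_arm(moves=[0,0,-0.02,0,-1,0,0,-0.04,0,-1,0,0,-0.06,0,-1,0,0,-0.08,0,-1,0,0,-0.1,0,-1])

```text
clock: 21.43
ee_pos: [0.5495, 0.0212, 0.0971]
ee_rot: [0.167, -3.137, -0.0]
ft_force: [-0.1, 0.4, -0.5]
finger_gap: -0.0002
gripper_force: 0.0
```

Call:
move_arm(moves=[0,0,-0.01,0,-1,0,0,-0.02,0,-1,0,0,-0.025,0,-1,0,0,-0.025,0,-1,0,0,-0.025,0,-1])

```text
clock: 21.85
ee_pos: [0.5498, 0.0215, 0.0927]
ee_rot: [-0.168, 3.137, -0.0]
ft_force: [0.3, 0.1, -0.3]
finger_gap: 0.0003
gripper_force: 0.0
```

Call:
move_arm(moves=[0,0,-0.01,0,-1,0,0,-0.015,0,-1,0,0,-0.02,0,-1,0,0,-0.02,0,-1,0,0,-0.02,0,-1])

```text
clock: 22.27
ee_pos: [0.5496, 0.0215, 0.0885]
ee_rot: [0.168, -3.137, 0.0]
ft_force: [-0.7, 1.1, -0.5]
finger_gap: 0.0002
gripper_force: 0.0
```

Call:
move_arm(moves=[0,0,-0.005,0,-1,0,0,-0.01,0,-1,0,0,-0.015,0,-1,0,0,-0.015,0,-1,0,0,-0.015,0,-1])

```text
clock: 22.68
ee_pos: [0.5496, 0.0215, 0.0855]
ee_rot: [0.168, -3.137, 0.0]
ft_force: [0.2, 0.5, -0.6]
finger_gap: 0.0004
gripper_force: 0.0
```

Call:
move_arm(moves=[0,0,-0.005,0,-1,0,0,-0.01,0,-1,0,0,-0.015,0,-1,0,0,-0.015,0,-1,0,0,-0.015,0,-1])

```text
clock: 23.1
ee_pos: [0.5496, 0.0215, 0.0825]
ee_rot: [0.168, -3.137, -0.0]
ft_force: [0.5, -0.5, 0.5]
finger_gap: -0.0001
gripper_force: 0.0
```

Call:
move_arm(moves=[0,0,-0.005,0,-1,0,0,-0.01,0,-1,0,0,-0.01,0,-1,0,0,-0.01,0,-1,0,0,-0.01,0,-1])

```text
clock: 23.52
ee_pos: [0.5497, 0.0215, 0.0806]
ee_rot: [0.168, -3.137, -0.0]
ft_force: [-0.1, 0.8, 0.1]
finger_gap: 0.0002
gripper_force: 0.0
```

Call:
move_arm(moves=[0,0,-0.005,0,-1,0,0,-0.01,0,-1,0,0,-0.01,0,-1,0,0,-0.01,0,-1,0,0,-0.01,0,-1])

```text
clock: 23.93
ee_pos: [0.5497, 0.0215, 0.0786]
ee_rot: [0.168, -3.137, 0.0]
ft_force: [0.2, -0.5, 0.5]
finger_gap: -0.0002
gripper_force: 0.0
```

Call:
move_arm(moves=[0,0,-0.005,0,-1,0,0,-0.01,0,-1,0,0,-0.01,0,-1,0,0,-0.01,0,-1,0,0,-0.01,0,-1])

```text
clock: 24.35
ee_pos: [0.5496, 0.0215, 0.0766]
ee_rot: [0.168, -3.137, -0.0]
ft_force: [-0.8, -0.2, -0.1]
finger_gap: -0.0004
gripper_force: 0.0
```

Call:
move_arm(moves=[0,0,-0.005,0,-1,0,0,-0.01,0,-1,0,0,-0.01,0,-1,0,0,-0.01,0,-1,0,0,-0.01,0,-1])

```text
clock: 24.77
ee_pos: [0.5497, 0.0215, 0.0746]
ee_rot: [0.168, -3.137, -0.0]
ft_force: [0.5, -0.2, -0.1]
finger_gap: -0.0002
gripper_force: 0.0
```

Call:
move_arm(moves=[0,0,-0.005,0,-1,0,0,-0.01,0,-1,0,0,-0.01,0,-1,0,0,-0.01,0,-1,0,0,-0.01,0,-1])

```text
clock: 25.18
ee_pos: [0.5499, 0.0215, 0.0729]
ee_rot: [-0.168, 3.137, 0.0]
ft_force: [-0.8, 0.5, 4.3]
finger_gap: -0.0002
gripper_force: 2.1
```

Call:
move_arm(moves=[0,0,-0.005,0,-1,0,0,-0.01,0,-1,0,0,-0.01,0,-1,0,0,-0.01,0,-1,0,0,-0.01,0,-1])

```text
clock: 25.6
ee_pos: [0.5499, 0.0215, 0.0707]
ee_rot: [-0.168, 3.137, 0.0]
ft_force: [-0.8, 0.0, 4.2]
finger_gap: -0.0001
gripper_force: 2.4
```

Contact at about 0.0735. Pressing to about 0.0585.

Call:
move_arm(moves=[0,0,-0.012,0,-1,0,0,-0.024,0,-1,0,0,-0.036,0,-1,0,0,-0.048,0,-1,0,0,-0.05,0,-1])

```text
clock: 26.02
ee_pos: [0.5499, 0.0215, 0.0609]
ee_rot: [-0.168, 3.137, -0.0]
ft_force: [-1.5, -0.4, 9.8]
finger_gap: 0.0001
gripper_force: 4.8
```

```bash
python3 - <<'E'
from h import *
avg(6)
c=bot.capture("scene")
for a in(0,.005,.01,.015,.02):
    print(a,hold(c,.5496,.0215,6.0,.104-a,lo=((.55,.0218,6,.08-a),(.55,.0218,6,.092-a)))[0])
E
```

```text
26.3167 [0.5499 0.0215 0.0611] [0.     0.     0.0001] F [-2.04  0.    8.91] yaw 96.13 gap -0.0002 4.491331267927308
0 [0.066  0.5576 0.0185 0.101 ]
0.005 [0.0516 0.5576 0.0195 0.096 ]
0.01 [0.047  0.5516 0.0205 0.091 ]
0.015 [0.0428 0.5476 0.0225 0.086 ]
0.02 [0.0387 0.5456 0.0235 0.084 ]
```

Call:
move_arm(moves=[0,0,-0.004,0,-1,0,0,-0.008,0,-1,0,0,-0.01,0,-1,0,0,-0.01,0,-1,0,0,-0.01,0,-1])

```text
clock: 26.78
ee_pos: [0.5499, 0.0215, 0.0593]
ee_rot: [-0.168, 3.136, -0.0]
ft_force: [-2.5, 0.5, 10.5]
finger_gap: 0.0
gripper_force: 4.9
```

```bash
python3 - <<'E'
from h import *
avg(8)
c=bot.capture("scene")
for a in(.01,.0125,.015,.0175):
    print(a,hold(c,.5496,.0215,6.0,.104-a,lo=((.55,.0218,6,.08-a),(.55,.0218,6,.092-a)))[0])
E
```

```text
27.1833 [0.5499 0.0215 0.0593] [0. 0. 0.] F [-2.57 -0.25  9.88] yaw 96.13 gap -0.0001 4.915881555061787
0.01 [0.0459 0.5536 0.0205 0.091 ]
0.0125 [0.0418 0.5516 0.0215 0.0885]
0.015 [0.042  0.5516 0.0215 0.089 ]
0.0175 [0.0385 0.5496 0.0215 0.0865]
```

```bash
python3 -c "
from h import *
print(bot.finish_job())"
```

```text
the job is handed in; nothing more can be done
None
```

I stacked the plain tile and then the medallion tile on the bottom tile, and handed the job in with the fingers still holding the pile down at about 10 N. The bed is down an estimated 14 mm by arm height and force (15–17 mm by camera), against 15 mm for level with the posts; the verdict was not shown to me.

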